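Load four circuit boards into their matching nests

TASK

Get the four circuit boards ready for final test: stand each board in the white nest whose pocket matches its outline, with its orange plug at the nest's open end, away from the raised end stop, so that all four brass spacers stand flat on the pocket's floor. Leave the white flux bottle and the blue wash bottle standing where they are.

Things in the scene. Friction and masses are not known exactly. Their poses are not given: they have to be found in the camera images.
- board_keys: Loose circuit board: the longest one, with four grey round keys in a row, 35 x 98 mm (x by y), 4 mm thick, 40 g, on four brass spacers 12 mm long inside its corners. Origin: centre of the board's underside (12 mm above the spacers' feet), z up; parts up to 18 mm above it. Orange plug, 16 mm wide, juts out 9 mm at the middle of the -y end. Grip the bare long edges at mid-length (close along x).
- board_long: Loose circuit board: slim and medium long, with several white and grey connectors, 30 x 62 mm (x by y), 4 mm thick, 40 g, on four brass spacers 12 mm long inside its corners. Origin: centre of the board's underside (12 mm above the spacers' feet), z up; parts up to 18 mm above it. Orange plug, 16 mm wide, juts out 9 mm at the middle of the -y end. Grip the bare long edges at mid-length (close along x).
- board_wide: Loose circuit board: the broad, nearly square one with one tall white connector and a black chip, 37 x 50 mm (x by y), 4 mm thick, 40 g, on four brass spacers 12 mm long inside its corners. Origin: centre of the board's underside (12 mm above the spacers' feet), z up; parts up to 18 mm above it. Orange plug, 16 mm wide, juts out 9 mm at the middle of the -y end. Grip the bare long edges at mid-length (close along x).
- board_small: Loose circuit board: the smallest, dark green with a black chip and a small white part, 26 x 46 mm (x by y), 4 mm thick, 40 g, on four brass spacers 12 mm long inside its corners. Origin: centre of the board's underside (12 mm above the spacers' feet), z up; parts up to 18 mm above it. Orange plug, 16 mm wide, juts out 9 mm at the middle of the -y end. Grip the bare long edges at mid-length (close along x).
- nest_keys: Fixed white nest of board_keys, 58 x 139 x 11 mm, origin at the centre of its underside. Dark-floored pocket 40 x 103 mm (x by y), 5 mm deep, 2 mm chamfer, centre at y = -9 mm. Metal end stop at the pocket's +y end, 30 mm high; -y end open. Home: board origin at (0, -9, +18) mm here, axes parallel; then fingers may reach 6 mm below the board's underside.
- nest_long: Fixed white nest of board_long, 53 x 103 x 11 mm, origin at the centre of its underside. Dark-floored pocket 35 x 67 mm (x by y), 5 mm deep, 2 mm chamfer, centre at y = -9 mm. Metal end stop at the pocket's +y end, 30 mm high; -y end open. Home: board origin at (0, -9, +18) mm here, axes parallel; then fingers may reach 6 mm below the board's underside.
- nest_wide: Fixed white nest of board_wide, 60 x 91 x 11 mm, origin at the centre of its underside. Dark-floored pocket 42 x 55 mm (x by y), 5 mm deep, 2 mm chamfer, centre at y = -9 mm. Metal end stop at the pocket's +y end, 30 mm high; -y end open. Home: board origin at (0, -9, +18) mm here, axes parallel; then fingers may reach 6 mm below the board's underside.
- nest_small: Fixed white nest of board_small, 49 x 87 x 11 mm, origin at the centre of its underside. Dark-floored pocket 31 x 51 mm (x by y), 5 mm deep, 2 mm chamfer, centre at y = -9 mm. Metal end stop at the pocket's +y end, 30 mm high; -y end open. Home: board origin at (0, -9, +18) mm here, axes parallel; then fingers may reach 6 mm below the board's underside.
- flux_bottle: White bottle with red cap and a thin needle on top, 33 mm across, 112 mm high, standing loose on the bench beside or behind the work; a bystander. Origin: centre of its underside, z up.
- wash_bottle: Blue bottle with black cap, 53 mm across, 117 mm high, standing loose on the bench beside or behind the work; a bystander. Origin: centre of its underside, z up.
Things that resemble listed ones, but are neither listed nor needed, are in the scene too. What is shaped like the board_long but purple is not meant.

How it is judged (in metres and radians):
At the end, for the whole second after the job is handed in: Each board is in its own nest: centre within 7 mm of the pocket's centre both along and across, level within 0.05 rad, spacers on the pocket floor (height within 2.5 mm), lengthwise axis within 0.25 rad of the nest's, orange plug at the nest's open (-y) end, and at rest (x of board_keys in the frame of nest_keys between -0.007 and 0.007 m and y of board_keys in the frame of nest_keys between -0.016 and -0.002 m and z of board_keys in the frame of nest_keys between 0.0155 and 0.0205 m and angle between each of board_keys, board_long, board_wide, board_small's own z axis and vertical below 0.05 rad and angle between the y axis of board_keys and the y axis of nest_keys, either way round below 0.25 rad and y of nest_keys in the frame of board_keys above 0 m and linear speed of each of board_keys, board_long, board_wide, board_small below 0.01 m/s and angular speed of each of board_keys, board_long, board_wide, board_small below 0.1 rad/s and x of board_long in the frame of nest_long between -0.007 and 0.007 m and y of board_long in the frame of nest_long between -0.016 and -0.002 m and z of board_long in the frame of nest_long between 0.0155 and 0.0205 m and angle between the y axis of board_long and the y axis of nest_long, either way round below 0.25 rad and y of nest_long in the frame of board_long above 0 m and x of board_wide in the frame of nest_wide between -0.007 and 0.007 m and y of board_wide in the frame of nest_wide between -0.016 and -0.002 m and z of board_wide in the frame of nest_wide between 0.0155 and 0.0205 m and angle between the y axis of board_wide and the y axis of nest_wide, either way round below 0.25 rad and y of nest_wide in the frame of board_wide above 0 m and x of board_small in the frame of nest_small between -0.007 and 0.007 m and y of board_small in the frame of nest_small between -0.016 and -0.002 m and z of board_small in the frame of nest_small between 0.0155 and 0.0205 m and angle between the y axis of board_small and the y axis of nest_small, either way round below 0.25 rad and y of nest_small in the frame of board_small above 0 m); the robot touches nothing.
It fails at once if the flux bottle is knocked over or pushed more than 30 mm (angle between flux_bottle's own z axis and vertical above 0.3 rad or distance of flux_bottle from where it was at the start of the episode above 0.03 m).
It fails at once if the wash bottle is knocked over or pushed more than 30 mm (angle between wash_bottle's own z axis and vertical above 0.3 rad or distance of wash_bottle from where it was at the start of the episode above 0.03 m).
It also fails if it takes over 112 s, if anything falls off the work surface, if the arm or the gripper's body presses on something with over 40 N, if the wrist force passes 120 N, or if a joint passes its speed limit or range.

ROBOT

A 6-joint arm with a two-finger parallel gripper is mounted at the origin on a cart in front of the work surface, level with it; the furniture and walls round the work are solid. World frame = base frame: x ahead of the robot, y to its left, z up, the work surface at z = 0. Lengths are in mm, angles in rad, forces in N, time in s.
With the tool pointing down it reaches from about 350 to 775 mm from the base axis. Payload 7.3 kg.
Tool frame: the origin (TCP) lies at the very end of the fingers, on their centre line; the grasp point (between the pads) lies 19 mm behind it; z points along the fingers, y is the line along which they close (so a half turn about z gives the same grasp; the last joint's range is limited). The gripper opens to 92 mm and grips with 3 to 60 N. Pads are 19 mm wide; open, the fingers measure 130 mm over their backs; the gripper's body (75 mm by 190 mm) begins 47 mm behind the grasp point.
Start: joints at [1.088, 0.342, 1.524, -0, 1.275, -0.146], TCP at [173.482, 495.529, 226.741] pointing down, gripper open.
Joint ranges: [-2.53, 2.53], [-0.77, 2.02], [0.04, 2.7], [-1, 4.14], [0.28, 2.66], [-3.11, 3.11]. Speed limits (rad/s): [2.57, 2.57, 3.14, 3.14, 3.14, 3.14].

INTERFACE

Orientations are given as [roll, pitch, yaw] about the fixed x, y, z axes, in that order (R = Rz(yaw) Ry(pitch) Rx(roll)).
In Python, from plant import * gives the robot as it stands.
- The arm moves only by the tool arm_command, never from a script. Its arguments are lists of equal length, an entry for each row: "gripper": the finger opening in mm, from 0 to 91.8; "dp": the shift along the tool's x, y, z in units of 25 mm (1.0 is 25 mm), a list of three; "twist": the turn about the tool's z in units of 5 degrees (1.0 is 5 degrees). A call has exactly 5 rows; each row shifts and turns the commanded pose from where the row before left it, along the tool's axes as they then stand; what a row does not reach is not made up. A row lasts 1/8 s, in which the tool goes at most 62.5 mm and 10.7 degrees, less where a joint would pass 70% of its speed; a pose out of reach is approached as far as the arm can. A call is refused whole if a number of a shift passes 1 or a number of a turn 1, either way. A call with a gripper value outside its range is refused whole. The fingers move at their own pace and stop on an object; the grip force is fixed at half the most. Time passes only in rows, so rows that do not move let the fingers close, or fill a call up. It gives the time, the measured TCP pose, the force, the opening and the grip force at its end, in the units of the state.
- get_obs(): the state, without advancing time (a new reading comes with each control period).
- capture(name): name is "side" or "top"; returns the picture (420x560x3 uint8, red, green, blue); there is no depth.
- get_calibration(name): a dict with "mtx" (3x3 intrinsics, pixels), "position" and "attitude" of the camera in the world. Camera axes: x right, y down, z forward; pixel columns grow to the right and rows downward; lengths in mm; the calibration is good to about 2 mm. A picture is of the moment at which its call begins. get_calibration takes no time and is no camera call.
- close_job(): hands the job in; it is judged then, once.
The state is a dict: "time": time; "joint_positions": joint angles; "dq": joint speeds; "tau": joint torques, N m; "tool_pos": TCP position; "tcp_rot": TCP orientation; "contact_force": force on the tool from outside, world axes, zero at the start; "moment": the same for the moment, N m; "grip_width": finger opening in mm; "finger_force": force on a finger pad.
Only numpy, scipy, OpenCV 4.12 (cv2) and the standard library are available. Lean on these libraries where they do the work, as an engineer would, in place of code of your own. Each camera call takes 0.05 s, during which the arm holds its last target. There are 200 camera calls.

## Working session

There is one attempt and no reset: what is moved stays moved. The work goes in short steps, Python scripts to look and compute and a tool call to move; the robot and the scene stay as the last step left them, time stands still between calls to the robot, and variables do not carry over. Pictures are saved under pics/ and viewed, at most 14 in all, crops included, and the job is handed in when it is done.

Besides the shell and the picture viewer there is one more tool, called as name(argument=value, ...), one argument or row to a line, values as JSON. arm_command: Moves the arm, as the interface text tells. Its arguments: {"type":"object","properties":{"gripper":{"type":"array"},"dp":{"type":"array"},"twist":{"type":"array"}},"required":["gripper","dp","twist"]}

```bash
ls; mkdir -p pics; python3 - <<'E'
from plant import *
import cv2
for n in("top","side"):
    cv2.imwrite(f"pics/{n}0.png",cv2.resize(capture(n),(784,588),interpolation=cv2.INTER_CUBIC)[:,:,::-1]); c=get_calibration(n);print(n,c)
print(get_obs())
E
```

```text
pics
top {'mtx': array([[511.81941368,   0.        , 270.51450675],
       [  0.        , 511.81941368, 212.13697287],
       [  0.        ,   0.        ,   1.        ]]), 'position': array([ 262.10935126,  -70.3386995 , 1390.7822608 ]), 'attitude': array([-2.94475305e+00,  1.38860763e-03, -1.57661165e+00])}
side {'mtx': array([[479.58074829,   0.        , 284.60182734],
       [  0.        , 479.58074829, 208.68040037],
       [  0.        ,   0.        ,   1.        ]]), 'position': array([  553.19965879, -1158.38342637,   704.50487427]), 'attitude': array([-2.1026764 , -0.01479709,  0.00706949])}
{'time': 0.1, 'joint_positions': array([ 1.08799724e+00,  3.42647249e-01,  1.52482946e+00, -2.41992148e-05,
        1.27539087e+00, -1.46010745e-01]), 'dq': array([-1.66177797e-03, -3.05341110e-03, -3.10870573e-03, -5.70924663e-05,
        4.20001833e-04,  1.08646372e-03]), 'tau': array([ 2.02216492e-03, -4.32002699e+01, -2.44697696e+01,  7.19836378e-02,
        5.25152113e-02, -2.86623538e-05]), 'tool_pos': array([173.332083  , 495.22380353, 226.14958607]), 'tcp_rot': array([-3.14032793e+00, -1.62596052e-04,  2.80481127e+00]), 'contact_force': array([-0.47003606,  0.0558445 ,  1.10817003]), 'moment': array([ 0.00256726,  0.0256286 , -0.00343835]), 'finger_force': 0.0, 'grip_width': 91.42068591965788}
```

View pics/top0.png

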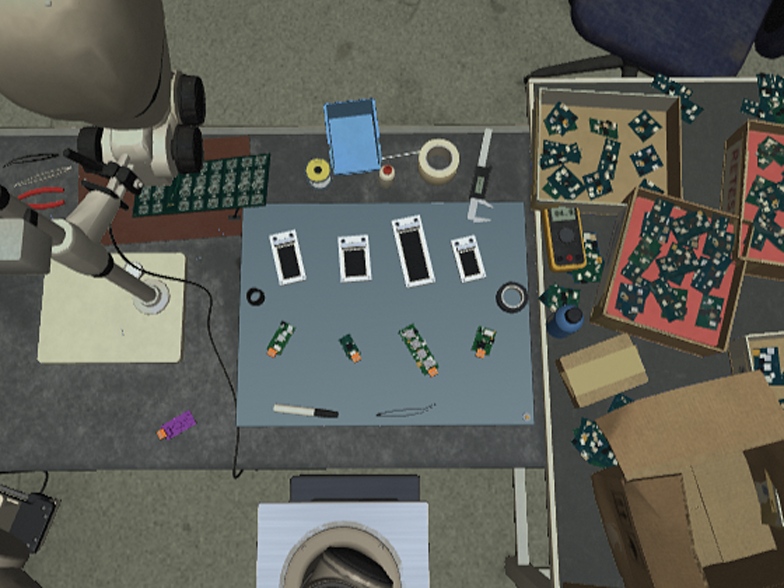

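View pics/side0.png

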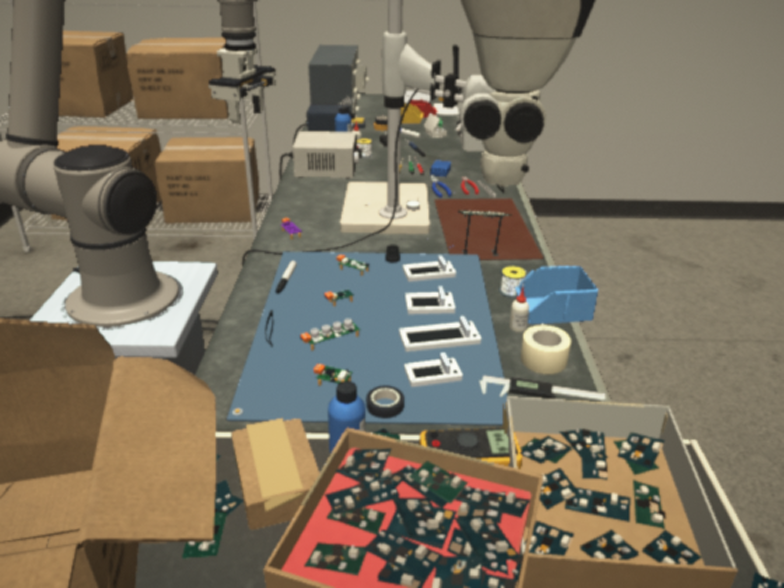

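The top view, in 784-px scale, shows these boards:
- long: (281,340)
- small: (350,348)
- keys: (419,350)
- wide: (484,341)
- purple decoy: (176,426), rejected. The boards in the boxes at right are also rejected.

The nests, left to right, are long (288,258), wide (355,258), keys (413,251) and small (468,259). The end stops are at the far (+x) end. Next is a close crop.

```bash
python3 - <<'E'
from plant import *
import cv2,numpy as np
t=np.mean([capture("top") for _ in range(4)],0);s=np.mean([capture("side") for _ in range(4)],0)
np.save("t.npy",t);np.save("s.npy",s)
cv2.imwrite("pics/tc.png",cv2.resize(t[150:275,165:365],(800,500),interpolation=cv2.INTER_CUBIC)[:,:,::-1])
cv2.imwrite("pics/sc.png",cv2.resize(s[175:280,195:355],(800,525),interpolation=cv2.INTER_CUBIC)[:,:,::-1])
E
```

```text
[ WARN:0@3.442] global loadsave.cpp:1063 imwrite_ Unsupported depth image for selected encoder is fallbacked to CV_8U.
```

View pics/tc.png

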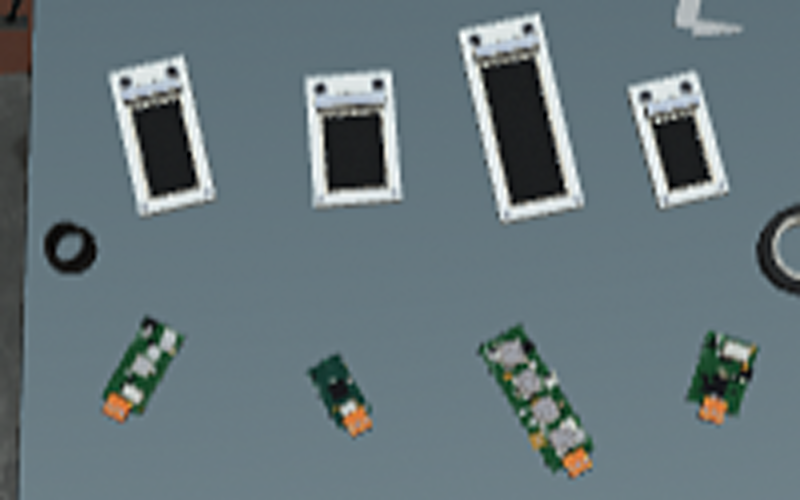

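View pics/sc.png

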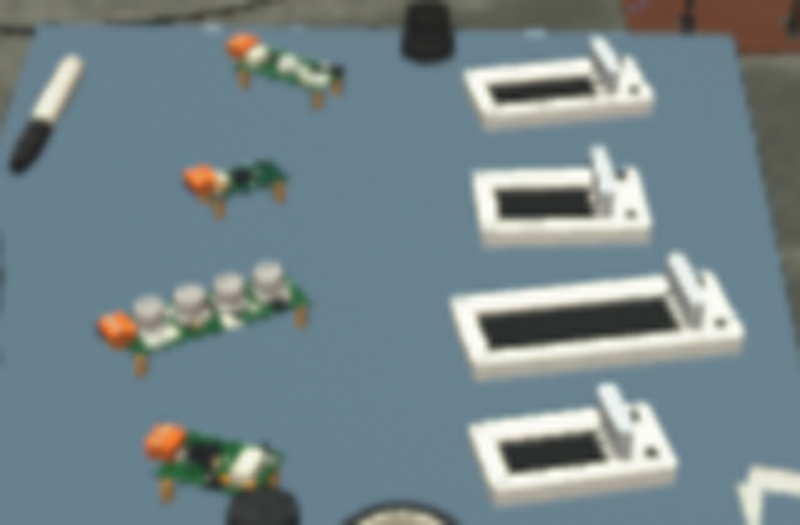

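```bash
cat >v.py <<'E'
import numpy as np,cv2
from scipy.spatial.transform import Rotation as R
from plant import *
def ray(n,uv):
    c=get_calibration(n); M=R.from_euler('xyz',c["attitude"]).as_matrix()
    d=np.c_[np.atleast_2d(uv),np.ones(len(np.atleast_2d(uv)))]@np.linalg.inv(c["mtx"]).T@M.T
    return c["position"],d
def plane(n,uv,z):
    p,d=ray(n,uv); return (p+d*((z-p[2])/d[:,2])[:,None])[:,:2]
def tri(a,b):
    p,d=ray("top",a);q,e=ray("side",b);A=np.c_[d[0],-e[0]]
    s=np.linalg.lstsq(A,q-p,rcond=None)[0];x=p+s[0]*d[0];y=q+s[1]*e[0]
    return (x+y)/2,np.linalg.norm(x-y)
K=4
def up(im): return cv2.resize(np.clip(im,0,255).astype(np.uint8),None,fx=K,fy=K,interpolation=cv2.INTER_CUBIC)
def blobs(mask,roi,amin):
    m=np.zeros_like(mask);x0,y0,x1,y1=[int(K*v) for v in roi];m[y0:y1,x0:x1]=mask[y0:y1,x0:x1]
    cs,_=cv2.findContours(m,cv2.RETR_EXTERNAL,cv2.CHAIN_APPROX_NONE)
    return [((c[:,0,:]+.5)/K-.5) for c in cs if cv2.contourArea(c)>amin*K*K]
def rect(P):
    (c,wh,a)=cv2.minAreaRect(P.astype(np.float32)); a=np.radians(a)
    if wh[0]<wh[1]: wh=wh[::-1]; a+=np.pi/2
    a=(a+np.pi/2)%np.pi-np.pi/2
    return np.array(c),np.array(wh),a
def cen(P):
    m=cv2.moments(P.astype(np.float32));return np.array([m["m10"],m["m01"]])/m["m00"]
def masks(im):
    u=up(im);h=cv2.cvtColor(u,cv2.COLOR_RGB2HSV);H,S,V=cv2.split(h);f=lambda b:b.astype(np.uint8)*255
    return dict(white=f((S<45)&(V>150)),dark=f(V<75),org=f((H<18)&(S>130)&(V>150)),
      board=f(~((H>92)&(H<118)&(S>30)&(S<120)&(V>75))))
E
python3 - <<'E'
from v import *
t=np.load("t.npy");s=np.load("s.npy");m=masks(t);ms=masks(s)
np.set_printoptions(precision=1,suppress=True)
T=(185,160,352,207);B=(187,226,360,272);SN=(285,178,350,280);SB=(210,178,265,280)
for k,roi,z,a in(("white",T,11,100),("dark",T,8,60),("board",B,16,40),("org",B,18,6)):
    for P in sorted(blobs(m[k],roi,a),key=lambda P:P[:,0].mean()):
        W=plane("top",P,z);c,wh,an=rect(W);print(k,cen(P),cen(W),c,wh,round(an,3))
for k,roi,a in(("dark",SN,50),("org",SB,6)):
    A=sorted(blobs(m[k],T if k=="dark" else B,a if k=="org" else 60),key=lambda P:P[:,0].mean());Q=sorted(blobs(ms[k],roi,a),key=lambda P:P[:,1].mean())
    print(k,len(A),len(Q))
    for x,y in zip(A,Q): print(cen(x),cen(y),*tri(cen(x),cen(y)))
E
```

```text
white [204.9 183.4] [620.5 112. ] [620.8 111.9] [106.8  56. ] 0.228
white [252.8 184.1] [617.5 -21.2] [617.8 -21.2] [94.4 62.9] 0.071
white [295.2 181.4] [ 624.7 -139.1] [ 627.8 -138.9] [133.9  60.5] 0.206
white [334.2 184.2] [ 615.6 -247.5] [ 615.7 -247.4] [90.5 51. ] 0.232
dark [205.8 186.6] [611.5 109.6] [611.8 109.8] [64.2 33.2] 0.228
dark [253.1 187.5] [608.3 -22. ] [608.6 -22. ] [53.1 40. ] 0.082
dark [295.3 182.2] [ 622.8 -139.6] [ 623.1 -139.6] [100.5  38.3] 0.205
dark [334.8 187.6] [ 606.5 -249.2] [ 608.4 -249.1] [52.1 29.6] 0.229
board [199.7 242.1] [454.9 122.1] [453.4 122.8] [74.8 32.5] -0.499
board [249.9 248.5] [436.7 -13.8] [436.2 -14.6] [57.5 27.9] 0.525
board [299.2 250.1] [ 431.9 -146.5] [ 430.6 -147.5] [111.6  40.4] 0.486
board [345.  243.7] [ 448.2 -271. ] [ 446.5 -270.2] [62.5 38.8] -0.32
org [192.8 252.9] [425.1 139.8] [425.2 139.4] [14.8  4.7] 1.071
org [194.2 250.3] [432.3 136.3] [431.8 136.2] [15.8  7.9] 1.03
org [253.8 254.6] [419.6 -24.5] [419.  -24.7] [15.4 14.3] -1.016
org [308.6 265.1] [ 390.6 -171.3] [ 390.4 -171.8] [16.3 13.8] -1.062
org [343.  252.1] [ 425.  -264.5] [ 425.1 -263.9] [15.2 14.6] 1.192
dark 4 3
[205.8 186.6] [303.4 215.3] [621.9 118.1 -66.6] 16.155617679547323
[253.1 187.5] [309.9 239.2] [627.8 -19.3 -65.9] 2.2946744328175903
[295.3 182.2] [304.9 265. ] [ 624.7 -144.7  -58.1] 29.0715051360086
org 5 4
[192.8 252.9] [242.9 183.6] [425.4 138.7  27.3] 2.8621711443154476
[194.2 250.3] [234.8 210.4] [420.5 143.7 -64.7] 44.81749331458484
[253.8 254.6] [218.2 240.1] [398.4 -29.4 -58.5] 61.32217122760779
[308.6 265.1] [227.6 262.8] [ 403.7 -174.   -39.5] 15.62903725138463
```

```bash
python3 - <<'E'
from v import *
t=np.load("t.npy");s=np.load("s.npy");m=masks(t);ms=masks(s)
np.set_printoptions(precision=1,suppress=True)
T=(185,160,352,207);B=(187,226,360,272);SN=(285,178,350,280);SB=(210,178,265,280)
for k in("dark","org"):
    m[k]=cv2.morphologyEx(m[k],cv2.MORPH_CLOSE,np.ones((5,5)))
    A=sorted(blobs(m[k],T if k=="dark" else B,8 if k=="org" else 60),key=lambda P:P[:,0].mean())
    Q=[cen(y) for y in blobs(ms[k],SN if k=="dark" else SB,8)]
    print(k,len(A),len(Q))
    for x in A:
        r=sorted([(*tri(cen(x),y),y) for y in Q],key=lambda q:abs(q[0][2]-10)+q[1])[0]; print(cen(x),r[2],r[0],r[1])
# board centres: outline rect minus plug
C=dict(long=((453.4,122.8),-.499),small=((436.2,-14.6),.525),keys=((430.6,-147.5),.486),wide=((446.5,-270.2),-.32))
for k,(c,a) in C.items(): print(k,np.array(c)+4.5*np.array([np.cos(a),np.sin(a)]))
E
```

```text
dark 4 4
[205.8 186.6] [303.  192.6] [609.5 108.5  16.2] 0.31646161651465166
[253.1 187.4] [303.4 215.3] [606.9 -22.2  15.7] 1.1841049030709223
[295.3 182.2] [309.9 239.2] [ 620.7 -139.2   15.4] 0.49265224537843305
[334.8 187.6] [304.9 265. ] [ 604.8 -248.3   15.3] 0.3203268087885531
org 4 4
[193.7 251.4] [242.9 183.6] [427.5 135.8  29.3] 0.791360031220914
[254.  254.8] [234.8 210.4] [418.1 -25.1  29.7] 0.4682383435023544
[308.7 265.1] [218.2 240.1] [ 390.1 -170.6   29.2] 1.4797342256690271
[342.8 252.1] [227.6 262.8] [ 424.  -262.4   28.9] 0.4835628033076429
long [457.4 120.6]
small [440.1 -12.3]
keys [ 434.6 -145.4]
wide [ 450.8 -271.6]
```

```bash
cat >plan.py <<'E'
import sys,numpy as np
from plant import *
B=dict(long=(457.4,120.6,-.499),small=(440.1,-12.3,.525),keys=(434.6,-145.4,.486),wide=(450.8,-271.6,-.32))
N=dict(long=(611.9,109.9,.228),small=(607,-249.4,.230),keys=(623.1,-139.6,.206),wide=(608.7,-22,.077))
def leg(p,yaw,q,qy):
    d=np.subtract(q,p);c,s=np.cos(yaw),np.sin(yaw)
    return np.round(np.array([c*d[0]+s*d[1],s*d[0]-c*d[1],-d[2]])/25,2),round(np.degrees((yaw-qy+np.pi)%(2*np.pi)-np.pi)/5,2)
def show(*way):
    o=get_obs();p=o["tool_pos"];y=o["tcp_rot"][2]
    print(o["time"],np.round(p,1),o["tcp_rot"].round(3),o["contact_force"].round(1),round(o["grip_width"],1))
    for q in way:
        print(q,leg(p,y,q[:3],q[3]));p=np.array(q[:3]);y=q[3]
pi=np.pi
if __name__=="__main__":
    k=sys.argv[1];b,n=B[k],N[k];by,ny=b[2]+pi,n[2]+pi;y=get_obs()["tcp_rot"][2]
    show((b[0],b[1],70,y),(b[0],b[1],8,by),(b[0],b[1],70,ny),(n[0],n[1],70,ny),(n[0],n[1],13.5,ny))
E
python3 plan.py long
```

```text
0.5 [173.5 495.5 226.7] [3.142 0.    2.805] [0.2 0.4 0.5] 92.0
(457.4, 120.6, 70, np.float64(2.804834411634333)) (array([-15.67, -10.4 ,   6.27]), np.float64(0.0))
(457.4, 120.6, 8, 2.642592653589793) (array([0.  , 0.  , 2.48]), np.float64(1.86))
(457.4, 120.6, 70, 3.3695926535897933) (array([ 0.  ,  0.  , -2.48]), np.float64(-8.33))
(611.9, 109.9, 70, 3.3695926535897933) (array([-5.92, -1.81, -0.  ]), np.float64(0.0))
(611.9, 109.9, 13.5, 3.3695926535897933) (array([-0.  ,  0.  ,  2.26]), np.float64(0.0))
```

arm_command(
  gripper=[60,60,60,60,60],
  dp=[
    [-0.98,-0.65,0.39],
    [-0.98,-0.65,0.39],
    [-0.98,-0.65,0.39],
    [-0.98,-0.65,0.39],
    [-0.98,-0.65,0.39],
  ],
  twist=[0,0,0,0,0],
)

```text
time: 1.12
tool_pos: [262.8, 377.6, 177.8]
tcp_rot: [3.141, 0.0, 2.805]
contact_force: [-0.2, 0.1, 0.1]
grip_width: 60.3
finger_force: 0.0
```

arm_command(
  gripper=[60,60,60,60,60],
  dp=[
    [-0.98,-0.65,0.39],
    [-0.98,-0.65,0.39],
    [-0.98,-0.65,0.39],
    [-0.98,-0.65,0.39],
    [-0.98,-0.65,0.39],
  ],
  twist=[0,0,0,0,0],
)

```text
time: 1.75
tool_pos: [351.7, 260.5, 129.1]
tcp_rot: [3.141, 0.0, 2.805]
contact_force: [0.5, 0.0, -0.2]
grip_width: 60.0
finger_force: 0.0
```

arm_command(
  gripper=[60,60,60,60,60],
  dp=[
    [-0.98,-0.65,0.39],
    [-0.98,-0.65,0.39],
    [-0.98,-0.65,0.39],
    [-0.98,-0.65,0.39],
    [-0.98,-0.65,0.39],
  ],
  twist=[0,0,0,0,0],
)

```text
time: 2.38
tool_pos: [440.5, 143.2, 80.3]
tcp_rot: [3.141, 0.0, 2.805]
contact_force: [0.1, -0.4, 1.0]
grip_width: 60.4
finger_force: 0.0
```

arm_command(
  gripper=[60,60,60,60,60],
  dp=[
    [-0.97,-0.65,0.42],
    [0,0,0],
    [0,0,0],
    [0,0,0],
    [0,0,0],
  ],
  twist=[0,0.93,0.93,0,0],
)

```text
time: 3.0
tool_pos: [457.4, 120.8, 70.1]
tcp_rot: [3.141, 0.0, 2.644]
contact_force: [0.3, -0.4, -0.9]
grip_width: 60.1
finger_force: 0.0
```

```bash
python3 plan.py long; python3 - <<'E'
from v import *
t=capture("top")
cv2.imwrite("pics/t1.png",cv2.resize(t[150:275,165:365],(800,500),interpolation=cv2.INTER_CUBIC)[:,:,::-1])
E
```

```text
3.0 [457.4 120.8  70.1] [3.141 0.    2.644] [ 0.3 -0.4 -0.9] 60.1
(457.4, 120.6, 70, np.float64(2.6441923398755107)) (array([-0., -0.,  0.]), np.float64(0.0))
(457.4, 120.6, 8, 2.642592653589793) (array([0.  , 0.  , 2.48]), np.float64(0.02))
(457.4, 120.6, 70, 3.3695926535897933) (array([ 0.  ,  0.  , -2.48]), np.float64(-8.33))
(611.9, 109.9, 70, 3.3695926535897933) (array([-5.92, -1.81, -0.  ]), np.float64(0.0))
(611.9, 109.9, 13.5, 3.3695926535897933) (array([-0.  ,  0.  ,  2.26]), np.float64(0.0))
```

View pics/t1.png

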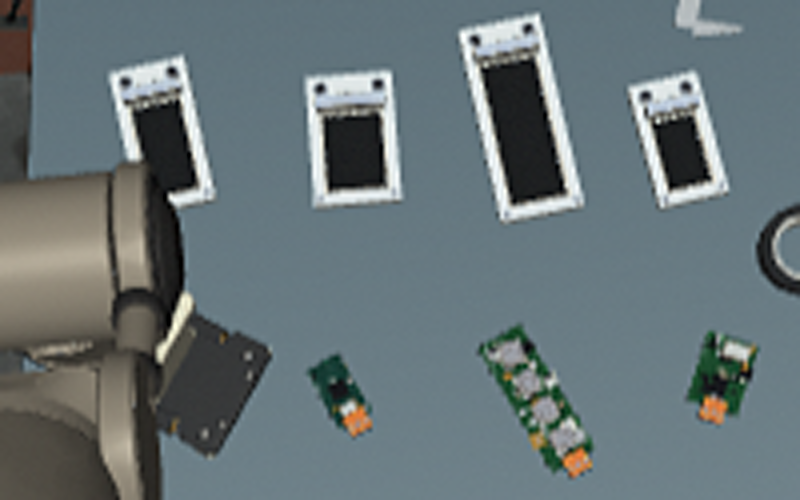

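The top view shows the gripper above the long board, at about (180,390), with the arm hiding it. The arm tracks to 0.2 mm, so I'll descend and grip.

arm_command(
  gripper=[60,60,60,60,60],
  dp=[
    [0,0,0.8],
    [0,0,0.8],
    [0,0,0.5],
    [0,0,0.38],
    [0,0,0],
  ],
  twist=[0,0,0,0,0],
)

```text
time: 3.68
tool_pos: [457.5, 120.8, 7.8]
tcp_rot: [3.141, 0.0, 2.643]
contact_force: [-0.3, -0.4, -0.2]
grip_width: 59.9
finger_force: 0.0
```

```bash
python3 - <<'E'
from v import *
s=capture("side")
cv2.imwrite("pics/s1.png",cv2.resize(s[130:230,190:340],(750,500),interpolation=cv2.INTER_CUBIC)[:,:,::-1])
E
```

```text
(no output)
```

View pics/s1.png

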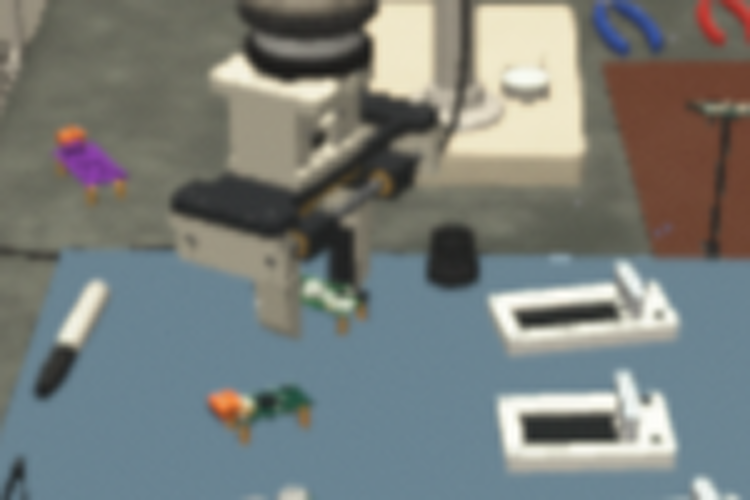

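The side view shows one finger on each side of the long board, with the near finger at (280,300). I'll close, lift and turn.

arm_command(
  gripper=[20,20,20,20,20],
  dp=[
    [0,0,0],
    [0,0,0],
    [0,0,0],
    [0,0,0],
    [0,0,0],
  ],
  twist=[0,0,0,0,0],
)

```text
time: 4.35
tool_pos: [457.4, 120.7, 8.1]
tcp_rot: [3.141, 0.0, 2.642]
contact_force: [0.0, 0.9, 1.3]
grip_width: 28.8
finger_force: 30.0
```

arm_command(
  gripper=[20,20,20,20,20],
  dp=[
    [0,0,-0.3],
    [0,0,-0.6],
    [0,0,-0.6],
    [0,0,-0.6],
    [0,0,-0.39],
  ],
  twist=[0,0,-1,-1,-1],
)

```text
time: 4.97
tool_pos: [457.6, 120.7, 71.4]
tcp_rot: [3.141, 0.001, 2.907]
contact_force: [0.7, -0.2, -0.8]
grip_width: 29.2
finger_force: 30.0
```

arm_command(
  gripper=[20,20,20,20,20],
  dp=[
    [0,0,0],
    [0,0,0],
    [0,0,0],
    [0,0,0],
    [0,0,0],
  ],
  twist=[-1,-1,-1,-1,-1],
)

```text
time: 5.6
tool_pos: [457.3, 120.7, 70.6]
tcp_rot: [3.142, 0.0, -2.94]
contact_force: [0.6, 0.5, 0.3]
grip_width: 29.4
finger_force: 30.0
```

arm_command(
  gripper=[20,20,20,20,20],
  dp=[
    [0,0,0],
    [-0.5,-0.2,0],
    [-0.9,-0.3,0],
    [-0.9,-0.3,0],
    [-0.9,-0.2,0],
  ],
  twist=[-0.33,0,0,0,0],
)

```text
time: 6.22
tool_pos: [542.7, 114.0, 70.3]
tcp_rot: [-3.141, 0.001, -2.916]
contact_force: [0.7, 0.1, 0.1]
grip_width: 29.1
finger_force: 30.0
```

```bash
cat >look.py <<'E'
import sys
from v import *
n,f,x0,y0,x1,y1=sys.argv[1:3]+[int(a) for a in sys.argv[3:]]
im=capture(n);im=np.clip(im,0,255).astype(np.uint8)[y0:y1,x0:x1]
k=min(800/im.shape[1],600/im.shape[0]);cv2.imwrite(f"pics/{f}.png",cv2.resize(im,None,fx=k,fy=k,interpolation=cv2.INTER_CUBIC)[:,:,::-1])
E
python3 plan.py long; python3 look.py side s2 210 120 350 220
```

```text
6.225 [542.7 114.   70.3] [-3.141e+00  1.000e-03 -2.916e+00] [0.7 0.1 0.1] 29.1
(457.4, 120.6, 70, np.float64(-2.9155445990136317)) (array([3.26, 1.02, 0.01]), np.float64(0.0))
(457.4, 120.6, 8, 2.642592653589793) (array([-0.  ,  0.  ,  2.48]), np.float64(8.31))
(457.4, 120.6, 70, 3.3695926535897933) (array([ 0.  ,  0.  , -2.48]), np.float64(-8.33))
(611.9, 109.9, 70, 3.3695926535897933) (array([-5.92, -1.81, -0.  ]), np.float64(0.0))
(611.9, 109.9, 13.5, 3.3695926535897933) (array([-0.  ,  0.  ,  2.26]), np.float64(0.0))
```

View pics/s2.png

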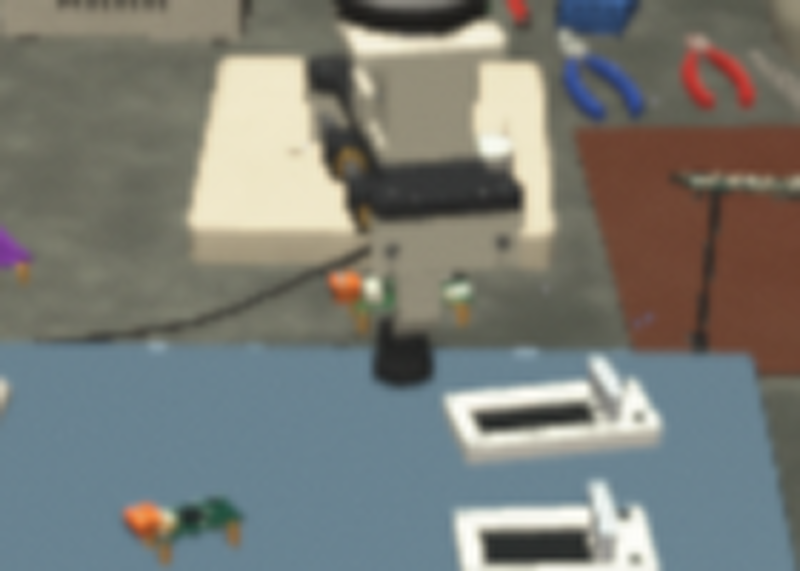

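The side view shows the board held level, with the finger at mid-length (417,290) and the plug at the left. I'll place it now.

arm_command(
  gripper=[20,20,20,20,20],
  dp=[
    [-0.9,-0.3,0],
    [-0.9,-0.3,0],
    [-0.6,-0.15,0],
    [-0.26,-0.04,0],
    [0,0,0],
  ],
  twist=[0,0,0,0,0],
)

```text
time: 6.9
tool_pos: [610.0, 110.1, 70.0]
tcp_rot: [3.141, -0.0, -2.914]
contact_force: [-1.0, -0.7, 0.2]
grip_width: 29.6
finger_force: 30.0
```

arm_command(
  gripper=[20,20,20,20,20],
  dp=[
    [0,0,0.6],
    [0,0,0.6],
    [0,0,0.3],
    [0,0,0.3],
    [0,0,0],
  ],
  twist=[0,0,0,0,0],
)

```text
time: 7.52
tool_pos: [609.8, 110.2, 24.5]
tcp_rot: [3.141, -0.001, -2.914]
contact_force: [0.3, 0.4, 0.2]
grip_width: 28.9
finger_force: 30.0
```

```bash
python3 plan.py long|head -1; python3 look.py side s3 250 150 350 220
```

```text
7.525 [609.8 110.2  24.5] [ 3.141e+00 -1.000e-03 -2.914e+00] [0.3 0.4 0.2] 28.9
```

View pics/s3.png

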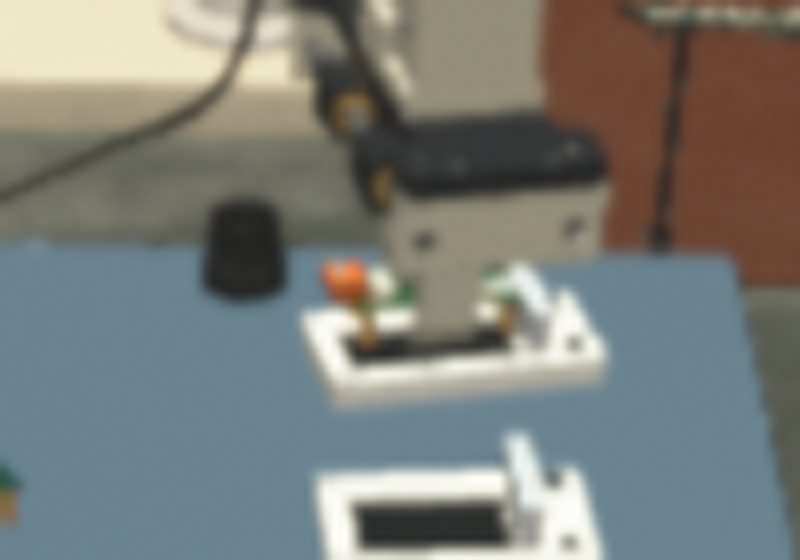

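The side view shows the spacers over the pocket, left at (370,335) and right at (508,315), so the position along the nest looks right. I'll nudge about 1 mm, lower and release.

arm_command(
  gripper=[20,20,20,20,20],
  dp=[
    [-0.03,-0.02,0.2],
    [0,0,0.15],
    [0,0,0.09],
    [0,0,0],
    [0,0,0],
  ],
  twist=[0,0,0,0,0],
)

```text
time: 8.2
tool_pos: [611.7, 109.8, 17.6]
tcp_rot: [-3.141, 0.003, -2.914]
contact_force: [-7.3, -2.4, 20.9]
grip_width: 29.1
finger_force: 44.3
```

```bash
python3 plan.py long|head -1; python3 look.py side s4 250 150 350 220
```

```text
8.2 [611.7 109.8  17.6] [-3.141e+00  3.000e-03 -2.914e+00] [-7.3 -2.4 20.9] 29.1
```

View pics/s4.png

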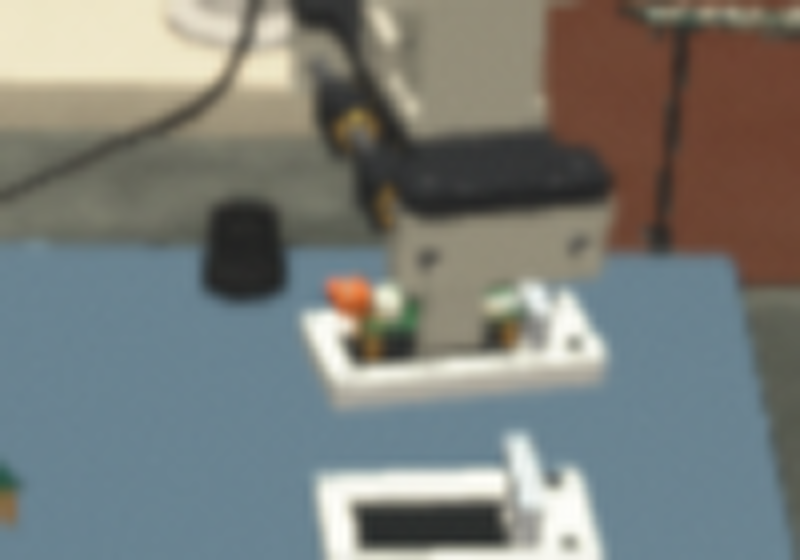

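Contact came at tip z 17.6 with a push towards -x, so the spacers are on the chamfer at the stop end. I'll back off 3 mm and lower again.

arm_command(
  gripper=[20,20,20,20,20],
  dp=[
    [0,0,-0.2],
    [0.06,0,0],
    [0.06,0,0],
    [0,0,0.1],
    [0,0,0.1],
  ],
  twist=[0,0,0,0,0],
)

```text
time: 8.88
tool_pos: [608.0, 109.2, 17.5]
tcp_rot: [-3.142, 0.0, -2.913]
contact_force: [-12.5, -3.7, 34.1]
grip_width: 29.3
finger_force: 51.4
```

arm_command(
  gripper=[20,20,20,20,20],
  dp=[
    [0,0,0],
    [0,0,0],
    [0,0,0],
    [0,0,0],
    [0,0,0],
  ],
  twist=[0,0,0,0,0],
)

```text
time: 9.5
tool_pos: [608.1, 109.0, 17.5]
tcp_rot: [-3.141, 0.001, -2.913]
contact_force: [-9.2, -2.1, 26.5]
grip_width: 29.3
finger_force: 48.4
```

```bash
cat >both.py <<'E'
import sys
from v import *
f=sys.argv[1];a=[int(v) for v in sys.argv[2:]]
def c(n,b):
    i=np.clip(capture(n),0,255).astype(np.uint8)[b[1]:b[3],b[0]:b[2]];return cv2.resize(i,(400,int(400*i.shape[0]/i.shape[1])),interpolation=cv2.INTER_CUBIC)
A,B=c("top",a[:4]),c("side",a[4:]);h=min(len(A),len(B),590)
cv2.imwrite(f"pics/{f}.png",np.hstack([A[:h],B[:h]])[:,:,::-1])
E
python3 both.py b1 175 145 235 220 275 165 335 225
python3 - <<'E'
from v import *
s=np.mean([capture("side") for _ in range(3)],0);m=masks(s);o=get_obs()
for P in blobs(m["org"],(250,170,310,200),4):
    w=plane("side",cen(P),29.3+o["tool_pos"][2]-8)[0];print(cen(P),w,w-o["tool_pos"][:2],np.linalg.norm(w-o["tool_pos"][:2]))
print(o["tool_pos"],o["contact_force"])
E
```

```text
[292.22360191 186.83397719] [576.77083873 101.64781952] [-31.28930631  -7.35570608] 32.14229458593717
[608.06014504 109.0035256   17.51420838] [-9.76592551 -2.83720038 26.48503172]
```

View pics/b1.png

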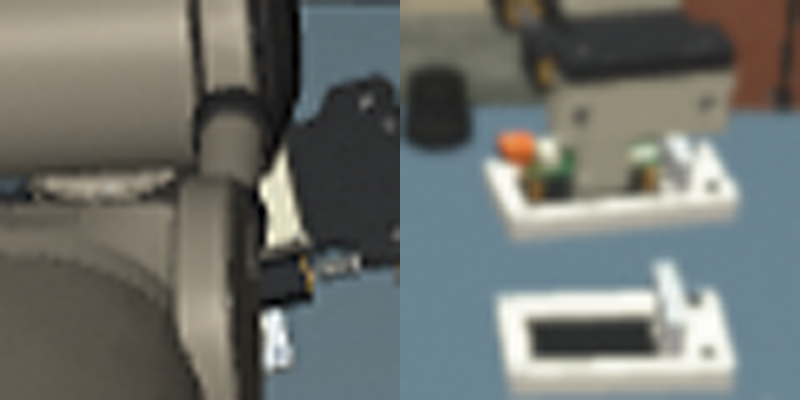

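Both contacts came at tip z 17.5 with the shared view heights reading about 6.5 mm high. So the mat raises everything by about 6.5 mm, and the fingertips are resting on the rim. The spacers are already inside the opening. I'll unload, recentre and release.

arm_command(
  gripper=[20,20,20,20,20],
  dp=[
    [0,0,-0.22],
    [-0.08,0,0],
    [0,0,0],
    [0,0,0],
    [0,0,0],
  ],
  twist=[0,0,0,0,0],
)

```text
time: 10.38
tool_pos: [609.8, 109.6, 19.3]
tcp_rot: [3.141, -0.001, -2.914]
contact_force: [-0.3, 0.1, -0.0]
grip_width: 29.1
finger_force: 30.0
```

arm_command(
  gripper=[34,45,45,45,45],
  dp=[
    [0,0,0],
    [0,0,0],
    [0,0,0],
    [0,0,0],
    [0,0,0],
  ],
  twist=[0,0,0,0,0],
)

```text
time: 11.0
tool_pos: [610.0, 109.6, 19.7]
tcp_rot: [3.142, 0.0, -2.914]
contact_force: [0.6, -0.7, -0.9]
grip_width: 44.9
finger_force: 0.0
```

arm_command(
  gripper=[45,45,50,50,50],
  dp=[
    [0,0,-0.5],
    [0,0,-0.8],
    [0,0,-1],
    [0,0,-1],
    [0,0,-0.5],
  ],
  twist=[0,0,0,0,0],
)

```text
time: 11.62
tool_pos: [610.8, 109.7, 117.1]
tcp_rot: [-3.141, 0.003, -2.914]
contact_force: [0.4, -0.9, 0.8]
grip_width: 49.9
finger_force: 0.0
```

```bash
python3 both.py b2 175 145 235 220 275 165 335 225; python3 plan.py small
python3 - <<'E'
from v import *
s=np.mean([capture("side") for _ in range(3)],0);m=masks(s)
for P in blobs(m["org"],(250,170,310,200),4):
  print(cen(P),plane("side",cen(P),29.3+6))
E
```

```text
11.725 [610.8 109.7 116.6] [-3.141e+00  3.000e-03 -2.914e+00] [ 1.1 -0.3  0.2] 49.6
(440.1, -12.3, 70, np.float64(-2.913726829562202)) (array([ 7.76, -3.21,  1.86]), np.float64(0.0))
(440.1, -12.3, 8, 3.666592653589793) (array([-0.  ,  0.  ,  2.48]), np.float64(-3.4))
(440.1, -12.3, 70, 3.371592653589793) (array([-0.  ,  0.  , -2.48]), np.float64(3.38))
(607, -249.4, 70, 3.371592653589793) (array([ -4.34, -10.76,  -0.  ]), np.float64(0.0))
(607, -249.4, 13.5, 3.371592653589793) (array([-0.  ,  0.  ,  2.26]), np.float64(0.0))
[292.82343988 187.85312024] [[578.6360919  101.88442918]]
```

View pics/b2.png

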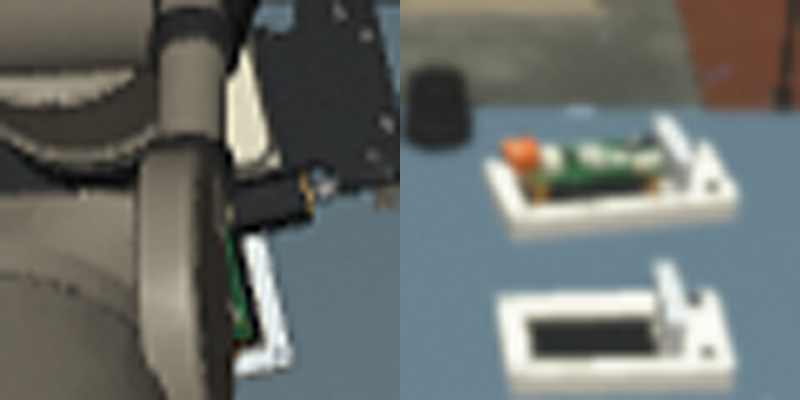

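The board sits level in the nest, with the plug at the open end (520,150 in the right half) and the stop at (675,150). I'll update the heights for the others: grip at tip z 14, place at tip z 20.

```bash
python3 - <<'E'
s=open("plan.py").read().split("\n")
s[2]="B=dict(long=(457.4,120.6,-.499),small=(439.3,-12.6,.525),keys=(433.8,-145.0,.486),wide=(449.9,-270.6,-.32))"
s[3]="N=dict(long=(610.3,109,.228),small=(605.4,-248.6,.230),keys=(621.4,-139.3,.206),wide=(607.1,-22.2,.077))"
s="\n".join(s).replace(",8,by",",14,by").replace("13.5,","20,").replace("70,","75,")
open("plan.py","w").write(s)
E
python3 plan.py small
```

```text
11.875 [609.4 109.6 113.8] [ 3.141e+00 -2.000e-03 -2.914e+00] [ 0.  -0.4 -0.6] 50.1
(439.3, -12.6, 75, np.float64(-2.913790274634206)) (array([ 7.73, -3.23,  1.55]), np.float64(0.0))
(439.3, -12.6, 14, 3.666592653589793) (array([-0.  ,  0.  ,  2.44]), np.float64(-3.41))
(439.3, -12.6, 75, 3.371592653589793) (array([-0.  ,  0.  , -2.44]), np.float64(3.38))
(605.4, -248.6, 75, 3.371592653589793) (array([ -4.32, -10.71,  -0.  ]), np.float64(0.0))
(605.4, -248.6, 20, 3.371592653589793) (array([-0. ,  0. ,  2.2]), np.float64(0.0))
```

arm_command(
  gripper=[50,50,50,50,50],
  dp=[
    [0.95,-0.4,0.2],
    [0.97,-0.4,0.2],
    [0.97,-0.4,0.2],
    [0.97,-0.4,0.2],
    [0.97,-0.4,0.2],
  ],
  twist=[0,0,0,0,0],
)

```text
time: 12.5
tool_pos: [502.3, 33.3, 88.6]
tcp_rot: [3.141, -0.002, -2.914]
contact_force: [0.2, 0.4, -0.2]
grip_width: 50.1
finger_force: 0.0
```

arm_command(
  gripper=[50,50,50,50,50],
  dp=[
    [0.97,-0.41,0.2],
    [0.97,-0.41,0.2],
    [0.96,-0.41,0.15],
    [0,0,0],
    [0,0,0],
  ],
  twist=[0,0,0,-0.85,-0.85],
)

```text
time: 13.12
tool_pos: [439.1, -12.8, 75.2]
tcp_rot: [3.14, -0.002, -2.764]
contact_force: [0.0, -0.6, 0.0]
grip_width: 49.6
finger_force: 0.0
```

arm_command(
  gripper=[50,50,50,50,50],
  dp=[
    [0,0,0],
    [0,0,0],
    [0,0,0.5],
    [0,0,0],
    [0,0,0],
  ],
  twist=[-0.85,-0.85,0,0,0],
)

```text
time: 13.75
tool_pos: [439.7, -12.6, 63.0]
tcp_rot: [3.141, -0.001, -2.618]
contact_force: [-0.4, -0.6, -0.2]
grip_width: 49.7
finger_force: 0.0
```

```bash
python3 plan.py small; python3 both.py b3 175 145 235 220 215 180 290 255
```

```text
13.75 [439.7 -12.6  63. ] [ 3.141e+00 -1.000e-03 -2.618e+00] [-0.4 -0.6 -0.2] 49.7
(439.3, -12.6, 75, np.float64(-2.6178247617152746)) (array([ 0.01,  0.01, -0.48]), np.float64(0.0))
(439.3, -12.6, 14, 3.666592653589793) (array([-0.  ,  0.  ,  2.44]), np.float64(-0.01))
(439.3, -12.6, 75, 3.371592653589793) (array([-0.  ,  0.  , -2.44]), np.float64(3.38))
(605.4, -248.6, 75, 3.371592653589793) (array([ -4.32, -10.71,  -0.  ]), np.float64(0.0))
(605.4, -248.6, 20, 3.371592653589793) (array([-0. ,  0. ,  2.2]), np.float64(0.0))
```

View pics/b3.png

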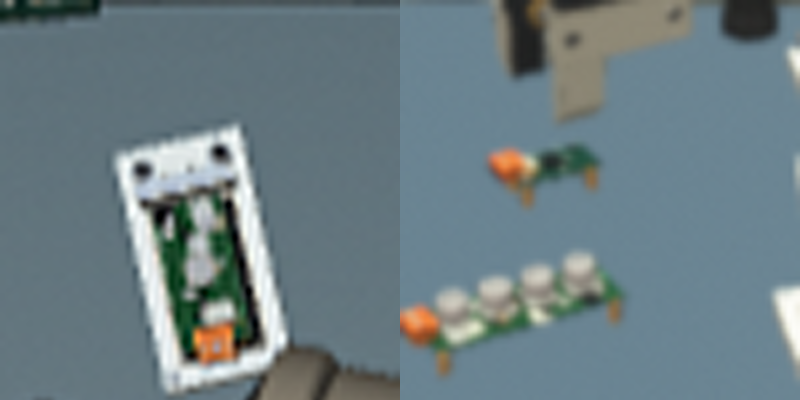

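The top view (left half) shows the long board inside its nest with the plug at the open end (215,340). I'll grip the small board now.

arm_command(
  gripper=[50,50,50,50,50],
  dp=[
    [0,0,0.6],
    [0,0,0.6],
    [0,0,0.5],
    [0,0,0.26],
    [0,0,0],
  ],
  twist=[0,0,0,0,0],
)

```text
time: 14.48
tool_pos: [439.8, -12.6, 14.2]
tcp_rot: [3.141, -0.0, -2.617]
contact_force: [-0.4, 0.9, 0.6]
grip_width: 50.0
finger_force: 0.0
```

arm_command(
  gripper=[16,16,16,16,16],
  dp=[
    [0,0,0],
    [0,0,0],
    [0,0,0],
    [0,0,0],
    [0,0,0],
  ],
  twist=[0,0,0,0,0],
)

```text
time: 15.1
tool_pos: [440.2, -12.7, 14.7]
tcp_rot: [-3.141, 0.0, -2.617]
contact_force: [-0.6, 0.1, 4.0]
grip_width: 25.3
finger_force: 30.0
```

arm_command(
  gripper=[16,16,16,16,16],
  dp=[
    [0,0,-0.3],
    [0,0,-0.6],
    [0,0,-0.6],
    [0,0,-0.6],
    [0,0,-0.34],
  ],
  twist=[0,0.84,0.84,0.85,0.85],
)

```text
time: 15.72
tool_pos: [440.2, -12.7, 76.5]
tcp_rot: [-3.141, 0.001, -2.914]
contact_force: [-0.3, 0.8, -0.2]
grip_width: 24.8
finger_force: 30.0
```

```bash
python3 plan.py small
```

```text
15.725 [440.2 -12.7  76.5] [-3.141e+00  1.000e-03 -2.914e+00] [-0.3  0.8 -0.2] 24.8
(439.3, -12.6, 75, np.float64(-2.914447273608414)) (array([0.03, 0.01, 0.06]), np.float64(0.0))
(439.3, -12.6, 14, 3.666592653589793) (array([-0.  ,  0.  ,  2.44]), np.float64(-3.41))
(439.3, -12.6, 75, 3.371592653589793) (array([-0.  ,  0.  , -2.44]), np.float64(3.38))
(605.4, -248.6, 75, 3.371592653589793) (array([ -4.32, -10.71,  -0.  ]), np.float64(0.0))
(605.4, -248.6, 20, 3.371592653589793) (array([-0. ,  0. ,  2.2]), np.float64(0.0))
```

arm_command(
  gripper=[16,16,16,16,16],
  dp=[
    [-0.3,-0.85,0],
    [-0.4,-1,0],
    [-0.4,-1,0],
    [-0.4,-1,0],
    [-0.4,-1,0],
  ],
  twist=[0,0,0,0,0],
)

```text
time: 16.35
tool_pos: [514.6, -121.9, 75.1]
tcp_rot: [3.142, -0.0, -2.911]
contact_force: [-0.9, -1.3, -1.8]
grip_width: 25.0
finger_force: 30.0
```

arm_command(
  gripper=[16,16,16,16,16],
  dp=[
    [-0.4,-1,0],
    [-0.4,-1,0],
    [-0.4,-1,0],
    [-0.4,-1,0],
    [-0.4,-1,0],
  ],
  twist=[0,0,0,0,0],
)

```text
time: 16.98
tool_pos: [591.3, -232.4, 74.8]
tcp_rot: [3.141, -0.001, -2.911]
contact_force: [-0.5, -0.1, -0.6]
grip_width: 25.2
finger_force: 30.0
```

arm_command(
  gripper=[16,16,16,16,16],
  dp=[
    [-0.4,-0.85,0],
    [-0.02,-0.01,0],
    [0,0,0.6],
    [0,0,0.6],
    [0,0,0],
  ],
  twist=[0,0,0,0,0],
)

```text
time: 17.6
tool_pos: [604.6, -247.6, 43.2]
tcp_rot: [3.139, -0.003, -2.911]
contact_force: [-0.5, 0.3, -0.2]
grip_width: 25.0
finger_force: 30.0
```

```bash
sed -i 's/^pi=np.pi/pi=np.pi\ndef here(): k=sys.argv[1];n=N[k];show((n[0],n[1],20,n[2]+pi))/' plan.py; cat >here.py <<'E'
from plan import *
here()
E
python3 here.py small
```

```text
17.6 [ 604.6 -247.6   43.2] [ 3.139e+00 -3.000e-03 -2.911e+00] [-0.5  0.3 -0.2] 25.0
(605.4, -248.6, 20, 3.371592653589793) (array([-0.02, -0.05,  0.93]), np.float64(0.0))
```

arm_command(
  gripper=[16,16,16,16,16],
  dp=[
    [-0.02,-0.03,0.5],
    [0,0,0.2],
    [0,0,0.18],
    [0,0,0],
    [0,0,0],
  ],
  twist=[0,0,0,0,0],
)

```text
time: 18.23
tool_pos: [606.9, -249.6, 23.8]
tcp_rot: [-3.141, 0.0, -2.912]
contact_force: [-0.8, -0.1, -0.6]
grip_width: 25.3
finger_force: 30.0
```

```bash
python3 here.py small;  python3 both.py b4 310 145 370 220 280 220 350 290
```

```text
18.225 [ 606.9 -249.6   23.8] [-3.141  0.    -2.912] [-0.8 -0.1 -0.6] 25.3
(605.4, -248.6, 20, 3.371592653589793) (array([0.05, 0.05, 0.15]), np.float64(-0.01))
```

View pics/b4.png

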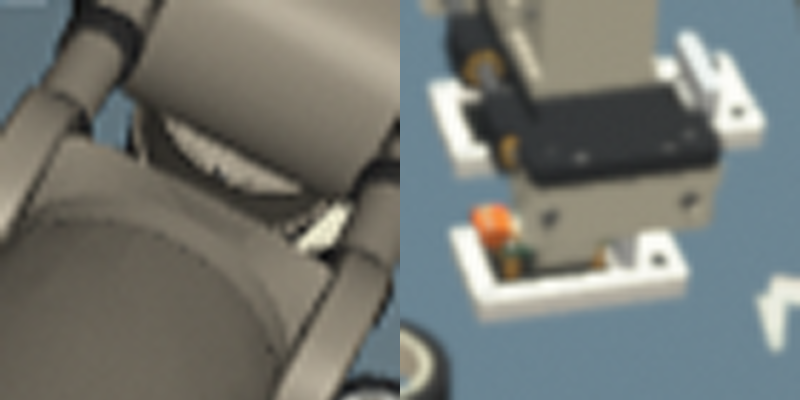

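The side half shows the small board over its pocket, with the plug at (490,225) on the open end. I'll lower it and release.

arm_command(
  gripper=[16,16,16,16,16],
  dp=[
    [0.02,0.04,0],
    [0,0,0.1],
    [0,0,0.05],
    [0,0,0],
    [0,0,0],
  ],
  twist=[0,0,0,0,0],
)

```text
time: 18.95
tool_pos: [606.2, -248.6, 20.7]
tcp_rot: [-3.141, 0.001, -2.912]
contact_force: [-2.0, 1.2, 7.0]
grip_width: 25.2
finger_force: 30.0
```

```bash
python3 here.py small
```

```text
18.95 [ 606.2 -248.6   20.7] [-3.141e+00  1.000e-03 -2.912e+00] [-2.   1.2  7. ] 25.2
(605.4, -248.6, 20, 3.371592653589793) (array([0.03, 0.01, 0.03]), np.float64(-0.0))
```

Contact is at z 20.7, which is the pickup height (14.7) plus 6, so the feet are on the floor. I'll release.

arm_command(
  gripper=[30,40,42,42,42],
  dp=[
    [0,0,0],
    [0,0,0],
    [0,0,0],
    [0,0,0],
    [0,0,0],
  ],
  twist=[0,0,0,0,0],
)

```text
time: 19.58
tool_pos: [606.0, -248.6, 19.6]
tcp_rot: [3.141, -0.0, -2.912]
contact_force: [-0.6, 0.7, 1.2]
grip_width: 41.8
finger_force: 0.0
```

arm_command(
  gripper=[42,42,50,60,60],
  dp=[
    [0,0,-0.4],
    [0,0,-0.8],
    [0,0,-0.8],
    [0,0,-0.4],
    [0,0,0],
  ],
  twist=[0,0,0,0,0],
)

```text
time: 20.2
tool_pos: [606.5, -248.8, 80.7]
tcp_rot: [-3.14, 0.001, -2.912]
contact_force: [-0.1, -0.7, 0.1]
grip_width: 59.5
finger_force: 0.0
```

```bash
python3 plan.py wide
```

```text
20.2 [ 606.5 -248.8   80.7] [-3.140e+00  1.000e-03 -2.912e+00] [-0.1 -0.7  0.1] 59.5
(449.9, -270.6, 75, np.float64(-2.911987279041003)) (array([6.3 , 0.58, 0.23]), np.float64(0.0))
(449.9, -270.6, 14, 2.8215926535897933) (array([-0.  ,  0.  ,  2.44]), np.float64(6.3))
(449.9, -270.6, 75, 3.218592653589793) (array([ 0.  ,  0.  , -2.44]), np.float64(-4.55))
(607.1, -22.2, 75, 3.218592653589793) (array([-7.03,  9.42, -0.  ]), np.float64(0.0))
(607.1, -22.2, 20, 3.218592653589793) (array([-0. ,  0. ,  2.2]), np.float64(0.0))
```

arm_command(
  gripper=[62,62,62,62,62],
  dp=[
    [0.8,0.08,0.03],
    [0.95,0.1,0.05],
    [0.95,0.1,0.05],
    [0.95,0.1,0.05],
    [0.95,0.1,0.05],
  ],
  twist=[0,0,0,0,0],
)

```text
time: 20.82
tool_pos: [490.1, -262.8, 73.1]
tcp_rot: [3.14, -0.001, -2.912]
contact_force: [-0.2, -0.1, -0.2]
grip_width: 62.0
finger_force: 0.0
```

arm_command(
  gripper=[62,62,62,62,62],
  dp=[
    [0.95,0.1,0],
    [0.75,0,0],
    [0,0,0],
    [0,0,0],
    [0,0,0],
  ],
  twist=[0,0,0.9,0.9,0.9],
)

```text
time: 21.45
tool_pos: [448.8, -270.0, 73.2]
tcp_rot: [3.141, -0.001, 3.133]
contact_force: [-0.3, 0.1, -1.0]
grip_width: 61.7
finger_force: 0.0
```

arm_command(
  gripper=[62,62,62,62,62],
  dp=[
    [0,0,0],
    [0,0,0],
    [0,0,0.6],
    [0,0,0.5],
    [0,0,0],
  ],
  twist=[0.9,0.9,0.9,0.9,0],
)

```text
time: 22.08
tool_pos: [448.4, -269.6, 45.1]
tcp_rot: [3.14, -0.003, 2.822]
contact_force: [-0.4, -0.1, 0.8]
grip_width: 62.0
finger_force: 0.0
```

```bash
python3 plan.py wide; python3 - <<'E'
from v import *
t=np.mean([capture("top") for _ in range(3)],0);m=masks(t)
np.set_printoptions(precision=1,suppress=True)
for P in blobs(m["org"],(165,150,365,280),5)+blobs(m["org"],(320,190,365,200),5): print(cen(P),plane("top",cen(P),35),plane("top",cen(P),29))
E
```

```text
22.075 [ 448.4 -269.6   45.1] [ 3.140e+00 -3.000e-03  2.822e+00] [-0.4 -0.1  0.8] 62.0
(449.9, -270.6, 75, np.float64(2.8220346300191026)) (array([-0.07, -0.02, -1.2 ]), np.float64(0.0))
(449.9, -270.6, 14, 2.8215926535897933) (array([0.  , 0.  , 2.44]), np.float64(0.01))
(449.9, -270.6, 75, 3.218592653589793) (array([ 0.  ,  0.  , -2.44]), np.float64(-4.55))
(607.1, -22.2, 75, 3.218592653589793) (array([-7.03,  9.42, -0.  ]), np.float64(0.0))
(607.1, -22.2, 20, 3.218592653589793) (array([-0. ,  0. ,  2.2]), np.float64(0.0))
[206.7 196. ] [[578.3 103.1]] [[579.7 103.9]]
[338.  194.1] [[ 581.3 -253.8]] [[ 582.7 -254.7]]
[338.  194.1] [[ 581.3 -253.8]] [[ 582.7 -254.7]]
```

Plug positions confirm that the long board is at (611,111) and the small board at (605,-248), both central in their nests. Next I'll grip the wide board.

arm_command(
  gripper=[62,62,62,62,62],
  dp=[
    [-0.06,-0.02,0.5],
    [0,0,0.4],
    [0,0,0.34],
    [0,0,0],
    [0,0,0],
  ],
  twist=[0,0,0,0,0],
)

```text
time: 22.85
tool_pos: [450.7, -271.3, 15.5]
tcp_rot: [3.142, 0.0, 2.821]
contact_force: [0.3, 0.4, 0.6]
grip_width: 62.0
finger_force: 0.0
```

arm_command(
  gripper=[26,26,26,26,26],
  dp=[
    [0,0,0],
    [0,0,0],
    [0,0,0],
    [0,0,0],
    [0,0,0],
  ],
  twist=[0,0,0,0,0],
)

```text
time: 23.48
tool_pos: [450.7, -271.3, 15.6]
tcp_rot: [3.142, 0.0, 2.821]
contact_force: [0.3, -0.3, 2.3]
grip_width: 34.9
finger_force: 30.0
```

arm_command(
  gripper=[26,26,26,26,26],
  dp=[
    [0,0,-0.3],
    [0,0,-0.6],
    [0,0,-0.6],
    [0,0,-0.6],
    [0,0,-0.34],
  ],
  twist=[0,-0.91,-0.91,-0.91,-0.91],
)

```text
time: 24.1
tool_pos: [450.9, -271.4, 77.6]
tcp_rot: [-3.141, 0.001, -3.141]
contact_force: [-0.0, -0.4, -0.1]
grip_width: 35.3
finger_force: 30.0
```

arm_command(
  gripper=[26,26,26,26,26],
  dp=[
    [0,0,0],
    [0,0,0],
    [0,0,0],
    [0,0,0],
    [0,0,0],
  ],
  twist=[-0.91,0,0,0,0],
)

```text
time: 24.72
tool_pos: [450.6, -271.2, 76.4]
tcp_rot: [3.141, -0.0, -3.065]
contact_force: [-0.1, 0.5, -0.0]
grip_width: 35.3
finger_force: 30.0
```

```bash
python3 here.py wide
```

```text
24.725 [ 450.6 -271.2   76.4] [ 3.141 -0.    -3.065] [-0.1  0.5 -0. ] 35.3
(607.1, -22.2, 20, 3.218592653589793) (array([-7.  ,  9.45,  2.25]), np.float64(-0.01))
```

arm_command(
  gripper=[26,26,26,26,26],
  dp=[
    [-0.6,0.75,0],
    [-0.7,0.95,0],
    [-0.7,0.95,0],
    [-0.7,0.95,0],
    [-0.7,0.95,0],
  ],
  twist=[0,0,0,0,0],
)

```text
time: 25.35
tool_pos: [527.1, -150.4, 76.4]
tcp_rot: [3.141, -0.0, -3.065]
contact_force: [0.5, -0.2, -1.2]
grip_width: 35.1
finger_force: 30.0
```

arm_command(
  gripper=[26,26,26,26,26],
  dp=[
    [-0.7,0.95,0],
    [-0.7,0.95,0],
    [-0.7,0.95,0],
    [-0.7,0.95,0],
    [-0.7,0.95,0],
  ],
  twist=[0,0,0,0,0],
)

```text
time: 25.98
tool_pos: [605.1, -25.3, 76.3]
tcp_rot: [3.141, -0.0, -3.065]
contact_force: [-0.1, 0.2, -0.1]
grip_width: 35.0
finger_force: 30.0
```

arm_command(
  gripper=[26,26,26,26,26],
  dp=[
    [-0.12,0.15,0],
    [0,0,0.5],
    [0,0,0.7],
    [0,0,0.5],
    [0,0,0],
  ],
  twist=[0,0,0,0,0],
)

```text
time: 26.6
tool_pos: [606.2, -22.6, 32.2]
tcp_rot: [3.141, -0.003, -3.066]
contact_force: [0.1, 0.1, -0.9]
grip_width: 35.4
finger_force: 30.0
```

arm_command(
  gripper=[26,26,26,26,26],
  dp=[
    [0,0,0.2],
    [0,0,0],
    [0,0,0],
    [0,0,0],
    [0,0,0],
  ],
  twist=[0,0,0,0,0],
)

```text
time: 27.22
tool_pos: [607.6, -22.2, 29.2]
tcp_rot: [3.142, 0.0, -3.065]
contact_force: [0.2, 0.1, -0.4]
grip_width: 35.0
finger_force: 30.0
```

```bash
python3 here.py wide
```

```text
27.225 [607.6 -22.2  29.2] [ 3.142  0.    -3.065] [ 0.2  0.1 -0.4] 35.0
(607.1, -22.2, 20, 3.218592653589793) (array([0.02, 0.  , 0.37]), np.float64(-0.0))
```

arm_command(
  gripper=[26,26,26,26,26],
  dp=[
    [0,0,0.1],
    [0,0,0.1],
    [0,0,0.1],
    [0,0,0.02],
    [0,0,0],
  ],
  twist=[0,0,0,0,0],
)

```text
time: 27.85
tool_pos: [607.4, -22.2, 21.5]
tcp_rot: [3.142, 0.0, -3.065]
contact_force: [-2.3, 1.2, 6.5]
grip_width: 35.1
finger_force: 30.0
```

arm_command(
  gripper=[26,26,26,26,26],
  dp=[
    [0,0,0],
    [0,0,0],
    [0,0,0],
    [0,0,0],
    [0,0,0],
  ],
  twist=[0,0,0,0,0],
)

```text
time: 28.48
tool_pos: [607.4, -22.2, 21.6]
tcp_rot: [3.142, 0.0, -3.065]
contact_force: [-3.0, 0.5, 4.9]
grip_width: 35.3
finger_force: 30.0
```

Contact at 21.6 is the pickup height plus 6, so the wide board is on the floor. I'll release it.

arm_command(
  gripper=[40,50,52,52,52],
  dp=[
    [0,0,0],
    [0,0,0],
    [0,0,0],
    [0,0,0],
    [0,0,0],
  ],
  twist=[0,0,0,0,0],
)

```text
time: 29.1
tool_pos: [607.4, -22.2, 20.9]
tcp_rot: [3.142, -0.0, -3.065]
contact_force: [-0.6, -0.5, 0.2]
grip_width: 52.3
finger_force: 0.0
```

arm_command(
  gripper=[52,52,60,60,60],
  dp=[
    [0,0,-0.4],
    [0,0,-0.8],
    [0,0,-0.8],
    [0,0,-0.4],
    [0,0,0],
  ],
  twist=[0,0,0,0,0],
)

```text
time: 29.72
tool_pos: [607.9, -22.3, 81.8]
tcp_rot: [-3.141, 0.002, -3.065]
contact_force: [-0.2, 1.0, 0.7]
grip_width: 59.8
finger_force: 0.0
```

```bash
python3 plan.py keys
```

```text
29.725 [607.9 -22.3  81.8] [-3.141e+00  2.000e-03 -3.065e+00] [-0.2  1.   0.7] 59.8
(433.8, -145.0, 75, np.float64(-3.064738222972734)) (array([ 7.32, -4.36,  0.27]), np.float64(0.0))
(433.8, -145.0, 14, 3.627592653589793) (array([-0.  ,  0.  ,  2.44]), np.float64(-4.69))
(433.8, -145.0, 75, 3.347592653589793) (array([-0.  ,  0.  , -2.44]), np.float64(3.21))
(621.4, -139.3, 75, 3.347592653589793) (array([-7.39, -1.31, -0.  ]), np.float64(0.0))
(621.4, -139.3, 20, 3.347592653589793) (array([-0. ,  0. ,  2.2]), np.float64(0.0))
```

arm_command(
  gripper=[60,60,60,60,60],
  dp=[
    [0.8,-0.5,0],
    [0.95,-0.56,0],
    [0.95,-0.56,0],
    [0.95,-0.56,0],
    [0.95,-0.56,0],
  ],
  twist=[0,0,0,0,0],
)

```text
time: 30.35
tool_pos: [496.8, -99.6, 80.2]
tcp_rot: [3.141, -0.001, -3.065]
contact_force: [-0.4, -0.7, 0.5]
grip_width: 59.8
finger_force: 0.0
```

arm_command(
  gripper=[60,60,60,60,60],
  dp=[
    [0.95,-0.56,0],
    [0.95,-0.56,0],
    [0.82,-0.5,0],
    [0,0,0],
    [0,0,0],
  ],
  twist=[0,0,0,-0.9,-0.9],
)

```text
time: 30.98
tool_pos: [432.7, -145.0, 80.4]
tcp_rot: [3.141, -0.001, -2.906]
contact_force: [-0.6, -0.2, 0.0]
grip_width: 59.9
finger_force: 0.0
```

arm_command(
  gripper=[60,60,60,60,60],
  dp=[
    [0,0,0.3],
    [0,0,0.5],
    [0,0,0.5],
    [0,0,0],
    [0,0,0],
  ],
  twist=[-0.96,-0.96,-0.97,0,0],
)

```text
time: 31.6
tool_pos: [433.3, -144.9, 48.5]
tcp_rot: [3.141, -0.0, -2.657]
contact_force: [0.9, -0.6, 0.9]
grip_width: 59.7
finger_force: 0.0
```

```bash
python3 plan.py keys
```

```text
31.6 [ 433.3 -144.9   48.5] [ 3.141 -0.    -2.657] [ 0.9 -0.6  0.9] 59.7
(433.8, -145.0, 75, np.float64(-2.6570487754814867)) (array([-0.01, -0.01, -1.06]), np.float64(0.0))
(433.8, -145.0, 14, 3.627592653589793) (array([-0.  ,  0.  ,  2.44]), np.float64(-0.02))
(433.8, -145.0, 75, 3.347592653589793) (array([-0.  ,  0.  , -2.44]), np.float64(3.21))
(621.4, -139.3, 75, 3.347592653589793) (array([-7.39, -1.31, -0.  ]), np.float64(0.0))
(621.4, -139.3, 20, 3.347592653589793) (array([-0. ,  0. ,  2.2]), np.float64(0.0))
```

arm_command(
  gripper=[60,60,60,60,60],
  dp=[
    [0,0,0.5],
    [0,0,0.5],
    [0,0,0.36],
    [0,0,0],
    [0,0,0],
  ],
  twist=[0,0,0,0,0],
)

```text
time: 32.22
tool_pos: [433.5, -145.0, 14.5]
tcp_rot: [3.142, 0.0, -2.656]
contact_force: [0.2, 1.1, 0.3]
grip_width: 59.7
finger_force: 0.0
```

arm_command(
  gripper=[25,25,25,25,25],
  dp=[
    [0,0,0],
    [0,0,0],
    [0,0,0],
    [0,0,0],
    [0,0,0],
  ],
  twist=[0,0,0,0,0],
)

```text
time: 32.85
tool_pos: [433.5, -145.0, 14.6]
tcp_rot: [-3.141, 0.0, -2.656]
contact_force: [-0.0, -0.9, 2.9]
grip_width: 33.1
finger_force: 29.8
```

arm_command(
  gripper=[25,25,25,25,25],
  dp=[
    [0,0,-0.3],
    [0,0,-0.6],
    [0,0,-0.6],
    [0,0,-0.6],
    [0,0,-0.34],
  ],
  twist=[0,0.8,0.8,0.8,0.81],
)

```text
time: 33.48
tool_pos: [433.6, -145.1, 76.5]
tcp_rot: [-3.141, 0.001, -2.938]
contact_force: [1.3, -0.4, -0.4]
grip_width: 33.2
finger_force: 29.8
```

```bash
python3 here.py keys
```

```text
33.475 [ 433.6 -145.1   76.5] [-3.141e+00  1.000e-03 -2.938e+00] [ 1.3 -0.4 -0.4] 33.2
(621.4, -139.3, 20, 3.347592653589793) (array([-7.4 , -1.29,  2.26]), np.float64(-0.03))
```

arm_command(
  gripper=[25,25,25,25,25],
  dp=[
    [-0.7,-0.15,0],
    [-0.95,-0.16,0],
    [-0.95,-0.16,0],
    [-0.95,-0.16,0],
    [-0.95,-0.16,0],
  ],
  twist=[0,0,0,0,0],
)

```text
time: 34.1
tool_pos: [548.2, -141.1, 75.8]
tcp_rot: [3.141, -0.0, -2.936]
contact_force: [0.3, -0.4, 0.3]
grip_width: 33.3
finger_force: 29.8
```

arm_command(
  gripper=[25,25,25,25,25],
  dp=[
    [-0.95,-0.16,0],
    [-0.95,-0.16,0],
    [-0.7,-0.13,0],
    [-0.3,-0.05,0],
    [0,0,0],
  ],
  twist=[0,0,0,0,0],
)

```text
time: 34.72
tool_pos: [620.8, -138.6, 75.3]
tcp_rot: [3.141, -0.0, -2.935]
contact_force: [-0.6, 0.4, 0.4]
grip_width: 33.0
finger_force: 29.8
```

arm_command(
  gripper=[25,25,25,25,25],
  dp=[
    [0,0,0.6],
    [0,0,0.7],
    [0,0,0.6],
    [0,0,0],
    [0,0,0],
  ],
  twist=[0,0,0,0,0],
)

```text
time: 35.35
tool_pos: [621.2, -138.8, 28.0]
tcp_rot: [-3.142, 0.0, -2.936]
contact_force: [-0.0, -0.7, -0.1]
grip_width: 33.2
finger_force: 29.8
```

```bash
python3 here.py keys; python3 - <<'E'
from v import *
np.set_printoptions(precision=1,suppress=True)
s=np.mean([capture("side") for _ in range(3)],0);m=masks(s);z=29.2+get_obs()["tool_pos"][2]-14.6
for P in blobs(m["org"],(260,200,345,290),4): print(cen(P),plane("side",cen(P),z),plane("side",cen(P),35.3))
E
```

```text
35.35 [ 621.2 -138.8   28. ] [-3.142  0.    -2.936] [-0.  -0.7 -0.1] 33.2
(621.4, -139.3, 20, 3.347592653589793) (array([-0.  , -0.02,  0.32]), np.float64(0.0))
[295.5 259.7] [[ 581.8 -265.3]] [[ 582.2 -254.6]]
[291.5 232.6] [[ 573.2 -152. ]] [[ 573.5 -139.9]]
[294.1 209.8] [[580.9 -39.5]] [[581.3 -26.1]]
```

arm_command(
  gripper=[25,25,25,25,25],
  dp=[
    [0,-0.01,0.1],
    [0,0,0.1],
    [0,0,0.1],
    [0,0,0.02],
    [0,0,0],
  ],
  twist=[0,0,0,0,0],
)

```text
time: 36.12
tool_pos: [621.1, -138.9, 20.6]
tcp_rot: [-3.141, 0.0, -2.935]
contact_force: [-2.2, 1.6, 6.0]
grip_width: 33.1
finger_force: 29.8
```

arm_command(
  gripper=[25,25,25,25,25],
  dp=[
    [0,0,0],
    [0,0,0],
    [0,0,0],
    [0,0,0],
    [0,0,0],
  ],
  twist=[0,0,0,0,0],
)

```text
time: 36.75
tool_pos: [621.1, -138.9, 20.6]
tcp_rot: [-3.142, 0.0, -2.936]
contact_force: [-2.0, 0.2, 4.4]
grip_width: 33.2
finger_force: 29.8
```

The keys board is seated at 20.6, again the pickup height plus 6. I'll release, rise, and retreat towards -x and +y.

arm_command(
  gripper=[38,48,50,50,50],
  dp=[
    [0,0,0],
    [0,0,0],
    [0,0,0],
    [0,0,0],
    [0,0,0],
  ],
  twist=[0,0,0,0,0],
)

```text
time: 37.38
tool_pos: [621.1, -138.9, 19.9]
tcp_rot: [3.141, 0.0, -2.936]
contact_force: [-0.3, 0.1, -0.1]
grip_width: 50.1
finger_force: 0.0
```

arm_command(
  gripper=[50,50,60,60,60],
  dp=[
    [0,0,-0.4],
    [0,0,-0.8],
    [0,0,-1],
    [0,0,-1],
    [0,0,-1],
  ],
  twist=[0,0,0,0,0],
)

```text
time: 38.0
tool_pos: [621.2, -138.9, 126.6]
tcp_rot: [-3.141, 0.001, -2.936]
contact_force: [-0.3, 0.5, 0.3]
grip_width: 59.9
finger_force: 0.0
```

arm_command(
  gripper=[60,60,60,60,60],
  dp=[
    [0.8,0.8,0],
    [1,1,0],
    [1,1,0],
    [1,1,0],
    [1,1,0],
  ],
  twist=[0,0,0,0,0],
)

```text
time: 38.62
tool_pos: [478.3, -45.5, 125.8]
tcp_rot: [-3.141, 0.001, -2.936]
contact_force: [-0.0, 0.9, 0.6]
grip_width: 60.1
finger_force: 0.0
```

arm_command(
  gripper=[60,60,60,60,60],
  dp=[
    [0.3,1,0],
    [0.3,1,0],
    [0.3,1,0],
    [0.3,1,0],
    [0.3,1,0],
  ],
  twist=[0,0,0,0,0],
)

```text
time: 39.25
tool_pos: [416.7, 69.4, 125.8]
tcp_rot: [-3.141, 0.002, -2.936]
contact_force: [0.5, 0.1, 0.5]
grip_width: 59.6
finger_force: 0.0
```

arm_command(
  gripper=[60,60,60,60,60],
  dp=[
    [0.2,1,0],
    [0.2,1,0],
    [0,1,0],
    [0,1,0],
    [0,0,0],
  ],
  twist=[0,0,0,0,0],
)

```text
time: 39.88
tool_pos: [386.5, 165.5, 125.7]
tcp_rot: [3.141, 0.001, -2.933]
contact_force: [-0.1, -1.0, -0.3]
grip_width: 60.0
finger_force: 0.0
```

```bash
python3 here.py keys|head -1; python3 both.py fin 185 145 355 275 275 170 355 290; python3 - <<'E'
from v import *
np.set_printoptions(precision=1,suppress=True)
t=masks(np.mean([capture("top") for _ in range(3)],0));s=masks(np.mean([capture("side") for _ in range(3)],0))
A=[cen(P) for P in blobs(t["org"],(185,150,360,280),5)];Q=[cen(P) for P in blobs(s["org"],(260,170,345,290),5)]
N=dict(long=(610.3,109,.228,33.5),small=(605.4,-248.6,.230,24.6),keys=(621.4,-139.3,.206,50.5),wide=(607.1,-22.2,.077,27))
for x in A:
    r=sorted([(*tri(x,y),y) for y in Q],key=lambda q:abs(q[0][2]-35)+q[1])[0];p=r[0]
    k=min(N,key=lambda k:abs(N[k][1]-p[1]));n=N[k];d=p[:2]-n[:2];c,q=np.cos(n[2]),np.sin(n[2])
    print(k,p,"along",c*d[0]+q*d[1]+n[3],"across",-q*d[0]+c*d[1])
E
```

```text
39.875 [386.5 165.5 125.7] [ 3.141e+00  1.000e-03 -2.933e+00] [-0.1 -1.  -0.3] 60.0
keys [ 572.4 -150.2   34.9] along 0.3192590693121957 across -0.6402017590372626
long [578.5 103.2  34.6] along 1.256295900759035 across 1.5248893587555647
wide [580.7 -23.6  33.7] along 0.548475823761482 across 0.658003005047735
small [ 581.8 -253.8   34.8] along 0.38828579669519314 across 0.32234907877919916
```

View pics/fin.png

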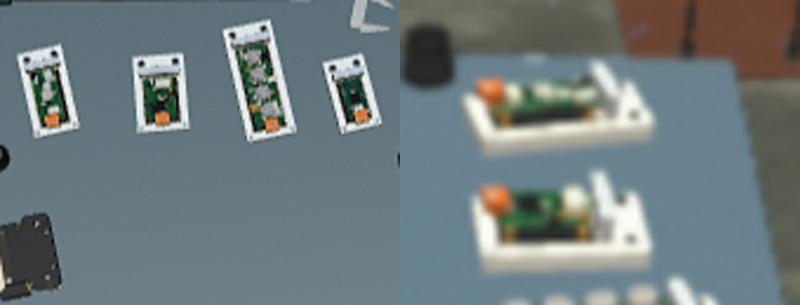

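All four boards sit in their own nests. The plugs are at the open ends, (52,122), (162,118), (272,125) and (361,117) in the left half, within 2 mm of centre and at matching heights.

```bash
python3 -c "from plant import *;print(close_job())"
```

```text
the job is handed in; nothing more can be done
None
```

I placed all four boards in their matching nests, with the orange plugs at the open ends and the bottles not touched, and handed the job in at about 40 s of the 112 s allowed; the hand-in call returned no verdict.

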